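Lay the mini computer down and dock it

ROBOT

A 7-joint arm with a two-finger parallel gripper is mounted at the origin on the work surface. World frame = base frame: x ahead of the robot, y to its left, z up, the work surface at z = 0. Lengths are in m, angles in rad, forces in N, time in s.
With the tool pointing down it reaches from about 0.425 to 0.925 m from the base axis. Payload 6.8 kg.
Tool frame: the origin (TCP) lies midway between the tips of the shut fingers; the grasp point (between the pads) lies tcp_to_grasp behind it (tcp_to_grasp is the distance from the TCP to the grasp point, in m); z points along the fingers, y is the line along which they close (so a half turn about z gives the same grasp; the last joint's range is limited). The gripper opens to 88 mm and grips with 3 to 60 N. Pads are 20 mm wide; open, the fingers measure 115 mm over their backs; the gripper's body (75 mm by 178 mm) begins 61 mm behind the grasp point.
Start: joints at [-1.36, 0.477, 0.022, 1.555, -0.011, 1.109, -0.083], TCP at [0.212, 0.641, 0.223] pointing down, gripper open.
Joint ranges: [-2.96, 2.96], [-0.34, 2.1], [-1.41, 1.46], [0.24, 2.44], [-1.37, 4.51], [0.17, 1.92], [-2.96, 2.96]. Speed limits (rad/s): [2.39, 2.39, 3.14, 3.14, 3.14, 3.14, 3.14].

INTERFACE

Orientations are given as a unit quaternion [w, x, y, z].
In Python, from cell import * gives the robot as it stands.
- The arm moves only by the tool play_rows, never from a script. Its argument "moves" is a list of rows, each a list of 6 numbers: the shift along the tool's x, y, z in mm, then the turn, a rotation vector about the tool's x, y, z in rad. In form: [[tx, ty, tz, ax, ay, az], ...]. A call has 1 to 10 rows; each row shifts and turns the commanded pose from where the row before left it, along the tool's axes as they then stand; what a row does not reach is not made up. A row lasts 1/10 s, in which the tool goes at most 50 mm and 8.59 degrees, less where a joint would pass 70% of its speed; a pose out of reach is approached as far as the arm can. A call is refused whole if a number of a shift passes 50 or a number of a turn 0.15, either way. A call with a gripper value outside its range is refused whole. "hand" is the gripper command: -1 is shut, 1 is fully open, values between are in proportion, set as the call begins (left out, the last holds). The fingers move at their own pace and stop on an object; the grip force is fixed at half the most. Time passes only in rows, so rows that do not move let the fingers close. It gives the time, the measured TCP pose, the force, the opening and the grip force at its end, in the units of the state.
- get_state(): the state, without advancing time (a new reading comes with each control period).
- get_image(name): name is "side" or "top"; returns a dict with "frame" (400x640x3 uint8, red, green, blue), "fx", "fy", "cx", "cy" (pixels), "distortion" ([k1, k2, p1, p2, k3] as OpenCV has them; the pictures are not rectified), "rvec" (rotation vector, rad) and "tvec" (3), from world to camera coordinates, as OpenCV has them. Camera axes: x right, y down, z forward; pixel columns grow to the right and rows downward; lengths in m; the calibration is good to about 2 mm. A picture is of the moment at which its call begins. There is no depth.
- job_done(): hands the job in; it is judged then, once.
Trained networks look in a picture, given as the dict that the camera call returned (one of the last four; its "shot" number tells which), for a name from the list of things; names that differ only in an ending like _2 or _b are one class to them, and where a whole thing is asked for, a point or a joint stands for the part that bears it (a point fixed in the world has none). Each returns a list of dicts, best first, with "confidence" (0 to 1); they miss things now and then, are a little off and sometimes report something else, mostly with a low value. They report only what shows in the picture. A call takes as long as a camera call.
- look_for(picture, name): "at" ([x, y, z] in m, in the coordinates of the camera as it stood for that picture, good to about 4 mm: the middle of the surface that is visible of it).
- cut_out(picture, name): "mask" (400x640 bool, what is visible of it).
- spot_point(picture, name): "at" ([x, y, z] in m, in the coordinates of the camera as it stood for that picture, good to about 4 mm: a listed point, or the origin of a listed thing).
The state is a dict: "clock": time; "joint_positions": joint angles; "qvel": joint speeds; "effort": joint torques, N m; "eef_pos": TCP position; "eef_rot": TCP orientation; "ft_force": force on the tool from outside, world axes, zero at the start; "torque": the same for the moment, N m; "gripper_width": finger opening in m; "grasp_force": force on a finger pad.
Only numpy, scipy, OpenCV 4.12 (cv2) and the standard library are available. Lean on these libraries where they do the work, as an engineer would, in place of code of your own. Each camera call takes 0.05 s, during which the arm holds its last target. There are 200 camera calls.

TASK

The small desktop computer stands on end in front of its dock: without lifting it off the bench, push it over near its top so that it lies on its broad side with its top end towards the dock, then slide it along the bench between the dock's rails until its top end is flush against the dock's stop plate. Press it home there for about a second with a steady push of about 15 newtons, never pushing with more than 25, then let go and leave it there; leave the other things on the bench where they are.

Things in the scene. Friction and masses are not known exactly. Their poses are not given: they have to be found in the camera images.
- computer: The small desktop computer, a plain aluminium box with vent slots, standing on end: 75 mm thick (its x), 120 mm wide (y), 200 mm tall (z), 0.65 to 0.95 kg. Origin at the centre of its underside. Its x axis points at the dock (within 0.08 rad of the dock's x). Tipped over towards the dock, its z axis points into the dock and its x axis straight down, and its underside becomes the face to push on.
- computer_center (a point): The middle and centre of mass of the computer, 100 mm above its origin; axes as the computer's. It starts 405 to 425 mm short of the dock's origin, up to 10 mm off the dock's centre line; 37.5 mm above the bench when the computer lies. Pushed near its top the computer tips; leaning 0.36 rad it is past its balance and falls by itself.
- computer_top (a point): Centre of the computer's top end, a 75 x 120 mm face with a black docking socket; this end must go flush against the dock's stop plate. 200 mm from the origin along the computer's z.
- dock: The dock, a fixed grey fixture without a floor. Origin at bench level under the middle of the front of its housing; x points level into the housing (the way to push), y left of that, z up. The housing, from x = 0 to 55 mm, is 170 mm wide, 55 mm high. Two rails 40 mm high, 130 mm apart, stand in front from x = -100 mm to 0 and flare out to 174 mm apart at x = -155 mm.
- dock_face (a point): Middle of the housing's front, 37.5 mm above the bench. Here a dark stop plate, 110 x 46 mm, stands out 1 to 40 mm (screw-set, rigid, not measured: feel for it), and a steel connector 45 x 22 mm a further 12 mm; the computer pushes the connector in stiffly (4 to 5 N), it stays in. Sliding the computer takes 3 to 7 N, the connector adds to that; the push rises steeply only at the plate.
- mouse: Bystander: white computer mouse, 100 x 58 x 32 mm, origin at its underside, long along its x.
- stapler: Bystander: grey stapler, 130 x 34 x 42 mm, origin at its underside, long along its x.
- mug: Bystander: white mug, 80 mm across, 95 mm tall, origin at its underside, handle along its y.
- screwdriver: Bystander: screwdriver with grey handle, 180 mm long along its x, lying on the bench.
- sample_jar: Bystander: amber jar, 56 mm across, 75 mm tall, origin at its underside.
- bomb: Bystander: steel pressure vessel of the calorimeter, standing, 78 mm across, 165 mm tall, origin at its underside.

How it is judged:
On the way, in this order (a step that is already met when the one before it is completed fails the run):
1. the computer has been tipped over and lies on its broad side, its top end towards the dock (angle between computer's own z axis and vertical above 1.48 rad and height (world z) of computer_center below 0.045 m and angle between the x axis of computer and the z axis of dock, either way round below 0.09 rad and horizontal distance between computer_top and dock_face below 0.24 m), for 0.2 s.
2. the computer, square between the rails at the stop plate, is pressed on the dock with more than 7 N (angle between the z axis of computer and the x axis of dock, either way round below 0.05 rad and angle between the x axis of computer and the z axis of dock, either way round below 0.06 rad and x of computer_top in the frame of dock above -0.043 m and y of computer_top in the frame of dock between -0.008 and 0.008 m and height (world z) of computer_top below 0.045 m and contact force between computer and dock above 7 N), for 0.3 s.
At the end, for the whole second after the job is handed in: The computer lies on its broad side between the rails, at rest and let go: top end within 43 mm of the dock's housing (the stop plate's reach), 8 mm sideways and 0.05 rad of square. Before that it was pressed on the dock with over 7 N for 0.3 s (a 15 N push less sliding friction) (angle between the z axis of computer and the x axis of dock, either way round below 0.05 rad and angle between the x axis of computer and the z axis of dock, either way round below 0.06 rad and x of computer_top in the frame of dock above -0.043 m and y of computer_top in the frame of dock between -0.008 and 0.008 m and height (world z) of computer_top below 0.045 m and linear speed of computer below 0.01 m/s and angular speed of computer below 0.05 rad/s); the robot touches nothing.
It fails at once if the computer is pressed on the dock with more than 25 N (contact force between computer and dock above 25 N).
It fails at once if the robot pushes the computer with more than 25 N (contact force between computer and the arm above 25 N).
It fails at once if the computer is lifted off the bench (height (world z) of computer_center above 0.125 m).
It fails at once if another thing on the bench is shifted by more than 20 mm (distance of any of mouse, stapler, mug, screwdriver, sample_jar, bomb from where it was at the start of the episode above 0.02 m).
It also fails if it takes over 66 s, if anything falls off the work surface, if the arm or the gripper's body presses on something with over 40 N, if the wrist force passes 120 N, or if a joint passes its speed limit or range.

## Working session

There is one attempt and no reset: what is moved stays moved. The work goes in short steps, Python scripts to look and compute and a tool call to move; the robot and the scene stay as the last step left them, time stands still between calls to the robot, and variables do not carry over. Pictures are saved under pics/ and viewed, at most 10 in all, crops included, and the job is handed in when it is done.

Besides the shell and the picture viewer there is one more tool, called after "Request:" by a JSON object that holds its "method" and its "body", one argument or row to a line. play_rows: Moves the arm, as the interface text tells. Its arguments: {"type":"object","properties":{"moves":{"type":"array","items":{"type":"array","items":{"type":"number"}}},"hand":{"type":"number"}},"required":["moves"]}

```bash
mkdir -p pics; cat > h.py <<'E'
from cell import *
import numpy as np, cv2
def w(p,a):
    R=cv2.Rodrigues(np.array(p["rvec"],float))[0]
    return R.T@(np.array(a)-np.array(p["tvec"]).ravel())
def spots(names,views=("side","top")):
    for v in views:
        p=get_image(v)
        for n in names:
            for f in (spot_point,):
                r=f(p,n)
                for d in r[:1]: print(v,n,np.round(w(p,d["at"]),4),round(d["confidence"],2))
def save(v,name):
    p=get_image(v); cv2.imwrite("pics/"+name,p["frame"][:,:,::-1]); return p
E
python3 - <<'E'
from h import *
s=get_state()
for k in s: print(k,np.round(s[k],4))
save("side","a.png");save("top","b.png")
spots(["computer","computer_center","computer_top","dock","dock_face","mouse","stapler","mug","screwdriver","sample_jar","bomb"])
E
```

```text
clock 0.0
joint_positions [-1.3601  0.4778  0.0223  1.5564 -0.0115  1.1093 -0.0831]
qvel [ 0.0008  0.0001  0.0002 -0.0001 -0.0001  0.0009 -0.0002]
effort [-9.00000e-04 -5.82838e+01  1.53410e+00 -2.72616e+01 -5.43000e-02
  1.69000e-02  2.00000e-04]
eef_pos [0.2114 0.6404 0.2217]
eef_rot [-1.000e-04  1.587e-01  9.873e-01 -9.000e-04]
ft_force [-0.6068 -0.2817 -0.5264]
torque [ 0.0325 -0.0081 -0.0266]
grasp_force 0.0
gripper_width 0.0878
side computer [ 0.6359 -0.2754  0.0029] 0.59
side computer_center [ 0.633  -0.2727  0.1049] 0.79
side computer_top [ 0.6293 -0.2756  0.202 ] 0.82
side dock [ 0.5725  0.1344 -0.0024] 0.78
side dock_face [0.5738 0.139  0.0373] 0.69
side mouse [ 0.7532 -0.0871 -0.001 ] 0.75
side stapler [ 0.4256  0.1413 -0.0008] 0.94
side mug [ 0.7571  0.2145 -0.0015] 0.76
side screwdriver [ 0.7506  0.0887 -0.0028] 0.65
side sample_jar [ 0.51    0.2436 -0.0039] 0.69
side bomb [0.6156 0.2755 0.0009] 0.59
top computer [ 0.636  -0.2698 -0.0022] 0.81
top computer_center [ 0.6323 -0.2701  0.1031] 0.57
top computer_top [ 0.6395 -0.2761  0.2003] 0.58
top dock [ 0.5729  0.1401 -0.0019] 0.61
top dock_face [0.5726 0.137  0.0418] 0.78
top mouse [ 0.7554 -0.0848  0.0011] 0.56
top stapler [ 0.4263  0.1415 -0.001 ] 0.94
top mug [7.584e-01 2.204e-01 7.000e-04] 0.79
top screwdriver [0.753  0.0903 0.0024] 0.53
top sample_jar [0.5183 0.252  0.0018] 0.81
top bomb [0.6182 0.2804 0.0032] 0.75
```

```bash
python3 -c "
import cv2,numpy as np
cv2.imwrite('pics/ab.png',cv2.resize(np.vstack([cv2.imread('pics/a.png'),cv2.imread('pics/b.png')]),(480,600)))"
```

```text
(no output)
```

View pics/a.png

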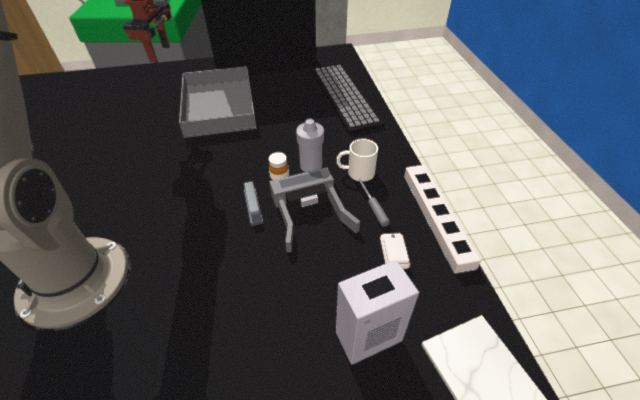

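View pics/b.png

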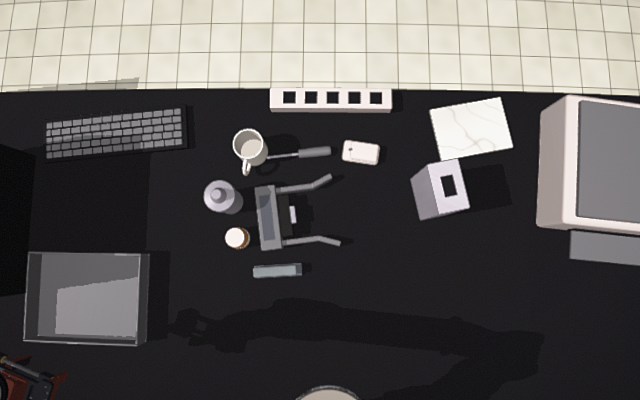

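Side view: the computer stands at about (375,312), the dock opens towards it at about (305,195), and bystanders surround the housing. The top view agrees (computer at 440,190; dock at 270,218). Next I'll get accurate yaws by fitting models to the masks.

```bash
cat > fit.py <<'E'
from h import *
from scipy.optimize import minimize
def box(x0,x1,y0,y1,z0,z1): return np.array([[x,y,z] for x in(x0,x1) for y in(y0,y1) for z in(z0,z1)],float)
def rail(s):
    t=.012
    a=box(-.1,0,0,0,0,.04); a[:,1]=[s*(.065+ (t if i&2 else 0)) for i in range(8)]
    b=np.array([[x,s*(y+k),z] for x,y in((-.155,.087),(-.1,.065)) for k in(0,t) for z in(0,.04)])
    return [a,b]
DOCK=[box(0,.055,-.085,.085,0,.055)]+rail(1)+rail(-1)
COMP=[box(-.0375,.0375,-.06,.06,0,.2)]
LYING=[box(-.1,.1,-.06,.06,0,.075)]
def fit(name,model,g,views):
    ds=[]
    for v in views:
        p=get_image(v); r=cut_out(p,name)
        if r: ds.append((p,r[0]["mask"])); print(v,name,r[0]["confidence"],r[0]["mask"].sum())
    def cost(q):
        c,s=np.cos(q[2]),np.sin(q[2]); R=np.array([[c,-s,0],[s,c,0],[0,0,1]]); e=0
        for p,m in ds:
            im=np.zeros((1600,2560),np.uint8)
            K=np.array([[p["fx"],0,p["cx"]],[0,p["fy"],p["cy"]],[0,0,1.]])
            for b in model:
                u=cv2.projectPoints(b@R.T+[q[0],q[1],0],np.array(p["rvec"]),np.array(p["tvec"]),K,np.array(p["distortion"]))[0][:,0]
                h=cv2.convexHull(((u+.5)*4).astype(np.float32)).round().astype(np.int32)
                cv2.fillConvexPoly(im,h,255)
            f=cv2.resize(im,(640,400),interpolation=cv2.INTER_AREA)/255.
            e+=np.abs(f-m).sum()/m.sum()
        return e
    sim=np.array([g,np.add(g,[.012,0,0]),np.add(g,[0,.012,0]),np.add(g,[0,0,.06])])
    r=minimize(cost,g,method="Nelder-Mead",options=dict(initial_simplex=sim,xatol=2e-4,fatol=1e-4))
    print(name,views,np.round(r.x,4),round(r.fun,3)); return r.x
E
python3 - <<'E'
from fit import *
import cell
print({k:getattr(cell,k) for k in dir(cell) if k.startswith('tcp')})
for v in (("top",),("side",),("top","side")):
    fit("dock",DOCK,[.573,.138,1.70],v); fit("computer",COMP,[.634,-.272,1.70],v)
E
```

```text
{'tcp_to_grasp': 0.0187}
top dock 0.56 2784
dock ('top',) [0.5743 0.139  1.7174] 0.265
top computer 0.79 2659
computer ('top',) [ 0.6356 -0.2708  1.7702] 0.025
side dock 0.79 2625
dock ('side',) [0.5736 0.1323 1.6967] 0.196
side computer 0.81 6064
computer ('side',) [ 0.6342 -0.2741  1.7859] 0.02
top dock 0.85 2693
side dock 0.67 2740
dock ('top', 'side') [0.574  0.1352 1.7077] 0.499
top computer 0.62 2555
side computer 0.72 5885
computer ('top', 'side') [ 0.6352 -0.2718  1.8072] 0.098
```

Request:
{"method": "play_rows", "body": {
  "moves": [
    [0, 0, -30, 0, 0, 0],
    [0, 0, -30, 0, 0, 0],
    [0, 0, -30, 0, 0, 0],
    [0, 0, -30, 0, 0, 0],
    [0, 0, -30, 0, 0, 0],
    [-27, -8.7, 0, 0, 0, 0.026],
    [-27, -8.7, 0, 0, 0, 0.026],
    [-27, -8.7, 0, 0, 0, 0.026],
    [-27, -8.7, 0, 0, 0, 0.026],
    [-27, -8.7, 0, 0, 0, 0.026]
  ],
  "hand": 1
}}

```text
clock: 3.1
eef_pos: [0.3224, 0.5508, 0.3727]
eef_rot: [0.0, 0.223, 0.975, 0.0]
ft_force: [1.0, -0.9, -0.2]
gripper_width: 0.0879
grasp_force: 0.0
```

Request:
{"method": "play_rows", "body": {
  "moves": [
    [-27, -8.7, 0, 0, 0, 0.026],
    [-27, -8.7, 0, 0, 0, 0.026],
    [-27, -8.7, 0, 0, 0, 0.026],
    [-27, -8.7, 0, 0, 0, 0.026],
    [-27, -8.7, 0, 0, 0, 0.026],
    [-27, -8.7, 0, 0, 0, 0.026],
    [-27, -8.7, 0, 0, 0, 0.026],
    [-27, -8.7, 0, 0, 0, 0.026],
    [-27, -8.7, 0, 0, 0, 0.026],
    [-27, -8.7, 0, 0, 0, 0.026]
  ]
}}

```text
clock: 4.1
eef_pos: [0.5029, 0.333, 0.3727]
eef_rot: [0.0, 0.348, 0.938, 0.0]
ft_force: [0.5, 0.4, 0.1]
gripper_width: 0.0879
grasp_force: 0.0
```

Request:
{"method": "play_rows", "body": {
  "moves": [
    [-27, -8.7, 0, 0, 0, 0.026],
    [-27, -8.7, 0, 0, 0, 0.026],
    [-27, -8.7, 0, 0, 0, 0.026],
    [-27, -8.7, 0, 0, 0, 0.026],
    [-27, -8.7, 0, 0, 0, 0.026],
    [-27, -8.7, 0, 0, 0, 0.026],
    [-27, -8.7, 0, 0, 0, 0.026],
    [-27, -8.7, 0, 0, 0, 0.026],
    [-27, -8.7, 0, 0, 0, 0.026],
    [-27, -8.7, 0, 0, 0, 0.026]
  ]
}}

```text
clock: 5.1
eef_pos: [0.6214, 0.0763, 0.3727]
eef_rot: [0.0, 0.466, 0.885, 0.0]
ft_force: [0.2, 0.3, -0.1]
gripper_width: 0.0877
grasp_force: 0.0
```

Request:
{"method": "play_rows", "body": {
  "moves": [
    [-27, -8.7, 0, 0, 0, 0.026],
    [-27, -8.7, 0, 0, 0, 0.026],
    [-27, -8.7, 0, 0, 0, 0.026],
    [-27, -8.7, 0, 0, 0, 0.026],
    [-27, -8.7, 0, 0, 0, 0.026],
    [-27, -8.7, 0, 0, 0, 0.026],
    [-27, -8.7, 0, 0, 0, 0.026],
    [-27, -8.7, 0, 0, 0, 0.026],
    [-27, -8.7, 0, 0, 0, 0.026],
    [-27, -8.7, 0, 0, 0, 0.026]
  ]
}}

```text
clock: 6.1
eef_pos: [0.67, -0.2023, 0.3726]
eef_rot: [-0.0, 0.577, 0.817, 0.0]
ft_force: [0.6, -0.3, -0.4]
gripper_width: 0.0875
grasp_force: 0.0
```

Request:
{"method": "play_rows", "body": {
  "moves": [
    [-27, -8.7, 0, 0, 0, 0.026],
    [-27, -8.7, 0, 0, 0, 0.026],
    [-27, -8.7, 0, 0, 0, 0.026],
    [-27, -8.7, 0, 0, 0, 0.026],
    [-27, -8.7, 0, 0, 0, 0.026],
    [0, 0, 0, 0, 0, 0],
    [0, 0, 0, 0, 0, 0]
  ]
}}

```text
clock: 6.8
eef_pos: [0.6666, -0.3434, 0.3724]
eef_rot: [-0.0, 0.629, 0.778, 0.0]
ft_force: [0.0, 0.5, 0.1]
gripper_width: 0.0877
grasp_force: 0.0
```

Request:
{"method": "play_rows", "body": {
  "moves": [
    [-12, -17, 0, 0, 0, 0],
    [0, 0, 30, 0, 0, 0],
    [0, 0, 35, 0, 0, 0],
    [0, 0, 35, 0, 0, 0],
    [0, 0, 35, 0, 0, 0],
    [0, 0, 35, 0, 0, 0],
    [0, 0, 30, 0, 0, 0],
    [0, 0, 0, 0, 0, 0],
    [0, 0, 0, 0, 0, 0]
  ]
}}

```text
clock: 7.7
eef_pos: [0.6527, -0.3581, 0.1735]
eef_rot: [-0.0, 0.628, 0.778, 0.0]
ft_force: [-0.0, 0.1, 0.7]
gripper_width: 0.088
grasp_force: 0.0
```

Request:
{"method": "play_rows", "body": {
  "moves": [
    [7, 0, 0, 0, 0, 0],
    [7, 0, 0, 0, 0, 0],
    [5, 0, 0, 0, 0, 0],
    [5, 0, 0, 0, 0, 0],
    [4, 0, 0, 0, 0, 0],
    [4, 0, 0, 0, 0, 0],
    [4, 0, 0, 0, 0, 0],
    [4, 0, 0, 0, 0, 0]
  ]
}}

```text
clock: 8.5
eef_pos: [0.6443, -0.3197, 0.1729]
eef_rot: [0.001, 0.628, 0.778, -0.0]
ft_force: [-0.4, -3.0, 1.8]
gripper_width: 0.0878
grasp_force: 1.3
```

Request:
{"method": "play_rows", "body": {
  "moves": [
    [4, 0, 0, 0, 0, 0],
    [4, 0, 0, 0, 0, 0],
    [4, 0, 0, 0, 0, 0],
    [4, 0, 0, 0, 0, 0],
    [4, 0, 0, 0, 0, 0],
    [4, 0, 0, 0, 0, 0],
    [4, 0, 0, 0, 0, 0],
    [4, 0, 0, 0, 0, 0]
  ]
}}

```text
clock: 9.3
eef_pos: [0.6374, -0.2874, 0.1725]
eef_rot: [-0.0, 0.628, 0.778, 0.0]
ft_force: [-0.6, -0.5, 1.6]
gripper_width: 0.088
grasp_force: 0.7
```

Request:
{"method": "play_rows", "body": {
  "moves": [
    [4, 0, 0, 0, 0, 0],
    [4, 0, 0, 0, 0, 0],
    [4, 0, 0, 0, 0, 0],
    [4, 0, 0, 0, 0, 0],
    [4, 0, 0, 0, 0, 0],
    [4, 0, 0, 0, 0, 0],
    [4, 0, 0, 0, 0, 0]
  ]
}}

```text
clock: 10.0
eef_pos: [0.6315, -0.26, 0.1725]
eef_rot: [-0.0, 0.628, 0.778, 0.0]
ft_force: [0.2, 0.2, 0.1]
gripper_width: 0.0881
grasp_force: 0.0
```

Contact force has gone, so it has probably fallen. I'll back off and look.

Request:
{"method": "play_rows", "body": {
  "moves": [
    [-20, 0, 0, 0, 0, 0],
    [-20, 0, 0, 0, 0, 0],
    [0, 0, 0, 0, 0, 0]
  ]
}}

```text
clock: 10.3
eef_pos: [0.6394, -0.3027, 0.1728]
eef_rot: [0.001, 0.63, 0.777, -0.001]
ft_force: [-0.2, -0.2, -0.8]
gripper_width: 0.0878
grasp_force: 0.0
```

```bash
python3 - <<'E'
from fit import *
a=save("side","c.png");b=save("top","d.png")
cv2.imwrite("pics/cd.png",np.vstack([a["frame"][100:380,160:500],b["frame"][80:300,180:520]])[:,:,::-1])
for v in (("top",),("side",)): fit("computer",LYING,[.613,-.14,1.77],v)
spots(["computer_center","computer_top","computer"])
E
```

```text
top computer 0.63 3768
computer ('top',) [ 0.6135 -0.1572  1.7681] 0.035
side computer 0.7 3476
computer ('side',) [ 0.601  -0.1307  1.7263] 0.619
side computer_center [ 0.6048 -0.1305  0.0398] 0.82
side computer_top [ 0.5775 -0.0327  0.0387] 0.89
side computer [ 0.6252 -0.2308  0.0373] 0.97
top computer_center [0.5728 0.1421 0.0023] 0.4
top computer_top [ 0.5856 -0.0307  0.0402] 0.9
top computer [ 0.623  -0.2266  0.0381] 0.69
```

View pics/cd.png

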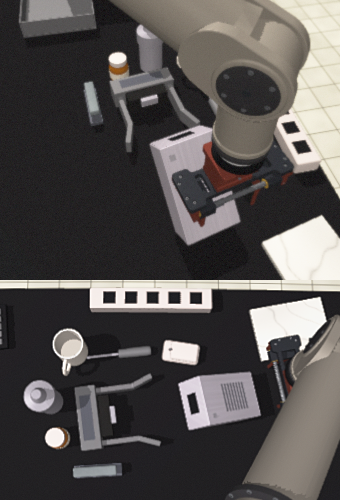

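The computer lies broad side down with its top end (vent/socket, crop 180,135) towards the dock, yawed about 0.06 rad. The gripper will now turn to the dock's yaw and drop behind the rear face.

Request:
{"method": "play_rows", "body": {
  "moves": [
    [0, 0, 0, 0, 0, 0.069],
    [10, -5, 0, 0, 0, 0],
    [0, 0, 25, 0, 0, 0],
    [0, 0, 30, 0, 0, 0],
    [0, 0, 30, 0, 0, 0],
    [0, 0, 30, 0, 0, 0],
    [0, 0, 20, 0, 0, 0],
    [0, 0, 8, 0, 0, 0],
    [0, 0, 0, 0, 0, 0],
    [0, 0, 0, 0, 0, 0]
  ],
  "hand": 0.5
}}

```text
clock: 12.0
eef_pos: [0.6343, -0.2908, 0.0308]
eef_rot: [0.001, 0.655, 0.756, 0.0]
ft_force: [0.7, 0.6, 0.5]
gripper_width: 0.066
grasp_force: 0.0
```

```bash
python3 - <<'E'
from fit import *
for v in (("top",),): fit("computer",LYING,[.613,-.14,1.77],v); fit("dock",DOCK,[.574,.137,1.71],v)
spots(["computer_center","computer_top","computer","dock_face"])
s=get_state();print(s["eef_pos"],s["eef_rot"],s["ft_force"])
E
```

```text
computer ('top',) [ 0.613 -0.14   1.77 ] 0.0
top dock 0.9 2857
dock ('top',) [0.5743 0.1401 1.7122] 0.27
side computer_center [ 0.6043 -0.1293  0.0403] 0.57
side computer_top [ 0.5782 -0.0361  0.0368] 0.89
side computer [ 0.6233 -0.2289  0.0382] 0.68
side dock_face [0.574  0.136  0.0357] 0.59
top computer_center [ 5.739e-01  1.369e-01 -4.000e-04] 0.48
top computer_top [ 0.5874 -0.0354  0.0402] 0.84
top computer [ 0.6236 -0.2256  0.0371] 0.93
top dock_face [0.5744 0.1379 0.0383] 0.92
[ 0.63364016 -0.29054684  0.02960191] [-4.37638963e-05  6.54780052e-01  7.55819477e-01 -2.24644581e-05] [ 0.32329643 -0.81436226  0.57713894]
```

Request:
{"method": "play_rows", "body": {
  "moves": [
    [15, 0, 0, 0, 0, 0],
    [15, 0, 0, 0, 0, 0],
    [10, 0, 0, 0, 0, 0],
    [5, 0, 0, 0, 0, 0],
    [4, 0, 0, 0, 0, 0],
    [4, 0, 0, 0, 0, 0],
    [4, 0, 0, 0, 0, 0],
    [4, 0, 0, 0, 0, 0],
    [4, 0, 0, 0, 0, 0],
    [4, 0, 0, 0, 0, 0]
  ]
}}

```text
clock: 13.7
eef_pos: [0.6237, -0.2224, 0.0296]
eef_rot: [0.0, 0.655, 0.756, -0.0]
ft_force: [-1.3, -4.1, -2.5]
gripper_width: 0.0659
grasp_force: 2.0
```

Request:
{"method": "play_rows", "body": {
  "moves": [
    [4, 0.2, 0, 0, 0, 0],
    [4, 0.2, 0, 0, 0, 0],
    [4, 0.2, 0, 0, 0, 0],
    [4, 0.2, 0, 0, 0, 0],
    [4, 0.2, 0, 0, 0, 0]
  ]
}}

```text
clock: 14.2
eef_pos: [0.6221, -0.2019, 0.0296]
eef_rot: [0.0, 0.655, 0.756, 0.0]
ft_force: [0.7, -3.9, -3.4]
gripper_width: 0.0659
grasp_force: 2.0
```

```bash
cat > m.py <<'E'
from fit import *
D=np.array([.574,.1375]);Y=1.712
d=np.array([np.cos(Y),np.sin(Y)]);n=np.array([-d[1],d[0]])
def dk(p): return np.round(np.array([(p[:2]-D)@d,(p[:2]-D)@n])*1000,1)
def rep():
    for v in ("side","top"):
        p=get_image(v)
        for nm in ("computer_center","computer_top","computer"):
            for r in spot_point(p,nm)[:1]:
                q=w(p,r["at"]); print(v,nm,dk(q),np.round(q[2],3),round(r["confidence"],2))
    s=get_state();q=s["eef_rot"];print("tcp",dk(np.array(s["eef_pos"])),s["eef_pos"][2],"yaw",2*np.arctan2(q[2],q[1]),"f",np.array(s["ft_force"][:2])@d)
E
python3 - <<'E'
from m import *
rep()
a=save("side","e.png");b=save("top","f.png")
cv2.imwrite("pics/ef.png",np.vstack([a["frame"][100:380,160:500],b["frame"][80:300,180:520]])[:,:,::-1])
E
```

```text
side computer_center [-227.4    1.9] 0.039 0.73
side computer_top [-133.2    4.3] 0.038 0.9
side computer [-335.3   -1.2] 0.039 0.93
top computer_top [-131.8   -5.5] 0.04 0.69
top computer [-326.2   -1.1] 0.04 0.87
tcp [-3.424e+02 -2.000e-01] 0.029707483279978634 yaw 1.7142697976183638 f -0.4395068416300488
```

View pics/ef.png

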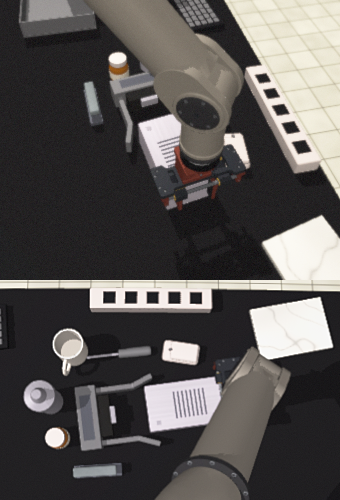

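The computer is now square with the dock and entering the flare (top crop 150,405), its lateral error close to zero. I'll push straight on.

Request:
{"method": "play_rows", "body": {
  "moves": [
    [4, 0, 0, 0, 0, 0],
    [4, 0, 0, 0, 0, 0],
    [4, 0, 0, 0, 0, 0],
    [4, 0, 0, 0, 0, 0],
    [4, 0, 0, 0, 0, 0],
    [4, 0, 0, 0, 0, 0],
    [4, 0, 0, 0, 0, 0],
    [4, 0, 0, 0, 0, 0],
    [4, 0, 0, 0, 0, 0]
  ]
}}

```text
clock: 15.6
eef_pos: [0.6169, -0.1669, 0.0298]
eef_rot: [0.0, 0.655, 0.756, -0.0]
ft_force: [0.7, -5.2, -1.0]
gripper_width: 0.066
grasp_force: 2.5
```

Request:
{"method": "play_rows", "body": {
  "moves": [
    [4, 0, 0, 0, 0, 0],
    [4, 0, 0, 0, 0, 0],
    [4, 0, 0, 0, 0, 0],
    [4, 0, 0, 0, 0, 0],
    [4, 0, 0, 0, 0, 0],
    [4, 0, 0, 0, 0, 0],
    [4, 0, 0, 0, 0, 0]
  ]
}}

```text
clock: 16.3
eef_pos: [0.6129, -0.1392, 0.0298]
eef_rot: [0.0, 0.655, 0.756, -0.0]
ft_force: [0.6, -4.9, -1.3]
gripper_width: 0.0658
grasp_force: 2.5
```

```bash
python3 - <<'E'
from m import *
rep()
E
```

```text
side computer_center [-167.2    1.6] 0.042 0.82
side computer_top [-70.3   0.9] 0.04 0.85
side computer [-268.9    1.3] 0.04 0.73
top computer [-268.1    1. ] 0.037 0.94
tcp [-278.7    0.3] 0.029685062914770542 yaw 1.7140315617907744 f -1.9394902765936017
```

Request:
{"method": "play_rows", "body": {
  "moves": [
    [3, 0, 0, 0, 0, 0],
    [3, 0, 0, 0, 0, 0],
    [3, 0, 0, 0, 0, 0],
    [3, 0, 0, 0, 0, 0],
    [2, 0, 0, 0, 0, 0],
    [2, 0, 0, 0, 0, 0]
  ]
}}

```text
clock: 17.3
eef_pos: [0.6106, -0.1242, 0.0297]
eef_rot: [0.001, 0.655, 0.756, -0.0]
ft_force: [0.5, -5.9, -1.0]
gripper_width: 0.0659
grasp_force: 2.7
```

Request:
{"method": "play_rows", "body": {
  "moves": [
    [1, 0, 0, 0, 0, 0],
    [1, 0, 0, 0, 0, 0],
    [1, 0, 0, 0, 0, 0],
    [1, 0, 0, 0, 0, 0],
    [1, 0, 0, 0, 0, 0],
    [1, 0, 0, 0, 0, 0]
  ]
}}

```text
clock: 17.9
eef_pos: [0.6097, -0.1184, 0.0297]
eef_rot: [0.001, 0.655, 0.756, -0.0]
ft_force: [1.0, -5.2, -0.7]
gripper_width: 0.0657
grasp_force: 2.7
```

Request:
{"method": "play_rows", "body": {
  "moves": [
    [1, 0, 0, 0, 0, 0],
    [1, 0, 0, 0, 0, 0],
    [1, 0, 0, 0, 0, 0],
    [1, 0, 0, 0, 0, 0]
  ]
}}

```text
clock: 18.3
eef_pos: [0.6091, -0.1158, 0.0297]
eef_rot: [0.001, 0.656, 0.755, -0.001]
ft_force: [1.0, -8.4, -1.3]
gripper_width: 0.0662
grasp_force: 4.3
```

Request:
{"method": "play_rows", "body": {
  "moves": [
    [1, 0, 0, 0, 0, 0],
    [1, 0, 0, 0, 0, 0],
    [1, 0, 0, 0, 0, 0]
  ]
}}

```text
clock: 18.6
eef_pos: [0.6087, -0.113, 0.0297]
eef_rot: [0.001, 0.656, 0.755, -0.001]
ft_force: [1.1, -8.6, -1.6]
gripper_width: 0.066
grasp_force: 4.3
```

Request:
{"method": "play_rows", "body": {
  "moves": [
    [1, 0, 0, 0, 0, 0],
    [1, 0, 0, 0, 0, 0],
    [1, 0, 0, 0, 0, 0]
  ]
}}

```text
clock: 18.9
eef_pos: [0.6082, -0.11, 0.0297]
eef_rot: [0.001, 0.656, 0.755, -0.001]
ft_force: [2.3, -8.2, -2.0]
gripper_width: 0.0656
grasp_force: 4.3
```

Request:
{"method": "play_rows", "body": {
  "moves": [
    [1, 0, 0, 0, 0, 0],
    [1, 0, 0, 0, 0, 0],
    [1, 0, 0, 0, 0, 0]
  ]
}}

```text
clock: 19.2
eef_pos: [0.6078, -0.1071, 0.0297]
eef_rot: [0.001, 0.656, 0.755, -0.001]
ft_force: [2.6, -8.5, -2.1]
gripper_width: 0.0655
grasp_force: 4.3
```

Request:
{"method": "play_rows", "body": {
  "moves": [
    [0.6, 0, 0, 0, 0, 0],
    [0.6, 0, 0, 0, 0, 0]
  ]
}}

```text
clock: 19.4
eef_pos: [0.6077, -0.1058, 0.0298]
eef_rot: [0.001, 0.656, 0.755, -0.001]
ft_force: [0.8, -8.9, -2.2]
gripper_width: 0.0659
grasp_force: 4.3
```

Request:
{"method": "play_rows", "body": {
  "moves": [
    [0.6, 0, 0, 0, 0, 0],
    [0.6, 0, 0, 0, 0, 0]
  ]
}}

```text
clock: 19.6
eef_pos: [0.6075, -0.1047, 0.0298]
eef_rot: [0.001, 0.656, 0.755, -0.001]
ft_force: [1.5, -9.6, -0.6]
gripper_width: 0.0656
grasp_force: 5.4
```

Request:
{"method": "play_rows", "body": {
  "moves": [
    [0.5, 0, 0, 0, 0, 0],
    [0, 0, 0, 0, 0, 0]
  ]
}}

```text
clock: 19.8
eef_pos: [0.6075, -0.1048, 0.0298]
eef_rot: [0.002, 0.656, 0.755, -0.001]
ft_force: [1.3, -9.8, -1.8]
gripper_width: 0.0658
grasp_force: 4.8
```

Request:
{"method": "play_rows", "body": {
  "moves": [
    [0.6, 0, 0, 0, 0, 0],
    [0.6, 0, 0, 0, 0, 0]
  ]
}}

```text
clock: 20.0
eef_pos: [0.6072, -0.1047, 0.0299]
eef_rot: [0.002, 0.656, 0.755, -0.001]
ft_force: [1.8, -13.4, -1.6]
gripper_width: 0.0659
grasp_force: 6.5
```

Request:
{"method": "play_rows", "body": {
  "moves": [
    [0.6, 0, 0, 0, 0, 0],
    [0, 0, 0, 0, 0, 0]
  ]
}}

```text
clock: 20.2
eef_pos: [0.6072, -0.1047, 0.03]
eef_rot: [0.003, 0.656, 0.755, -0.002]
ft_force: [1.1, -12.6, -0.8]
gripper_width: 0.0658
grasp_force: 6.5
```

Request:
{"method": "play_rows", "body": {
  "moves": [
    [0.8, 0, 0, 0, 0, 0],
    [0, 0, 0, 0, 0, 0]
  ]
}}

```text
clock: 20.4
eef_pos: [0.607, -0.1047, 0.0301]
eef_rot: [0.003, 0.656, 0.754, -0.002]
ft_force: [1.3, -14.9, -1.4]
gripper_width: 0.0661
grasp_force: 7.3
```

```bash
python3 - <<'E'
from m import *
rep()
E
```

```text
side computer_center [-133.2    2. ] 0.04 0.92
side computer_top [-33.9   6.2] 0.039 0.77
side computer [-236.9    3.5] 0.037 0.69
top computer [-230.     2.9] 0.039 0.96
tcp [-244.5    1.4] 0.030107456061958693 yaw 1.7092564901635154 f -14.676711957326372
```

Request:
{"method": "play_rows", "body": {
  "moves": [
    [0.4, 0, 0, 0, 0, 0],
    [0, 0, 0, 0, 0, 0],
    [0, 0, 0, 0, 0, 0],
    [0, 0, 0, 0, 0, 0],
    [0, 0, 0, 0, 0, 0],
    [0, 0, 0, 0, 0, 0],
    [0, 0, 0, 0, 0, 0],
    [0, 0, 0, 0, 0, 0],
    [0, 0, 0, 0, 0, 0],
    [0, 0, 0, 0, 0, 0]
  ]
}}

```text
clock: 21.8
eef_pos: [0.607, -0.1047, 0.0302]
eef_rot: [0.003, 0.657, 0.754, -0.002]
ft_force: [1.5, -15.1, -1.9]
gripper_width: 0.0662
grasp_force: 7.7
```

Request:
{"method": "play_rows", "body": {
  "moves": [
    [-1, 0, 0, 0, 0, 0],
    [-2, 0, 0, 0, 0, 0],
    [-4, 0, 0, 0, 0, 0],
    [-8, 0, 0, 0, 0, 0],
    [-15, 0, 0, 0, 0, 0],
    [-20, 0, 0, 0, 0, 0],
    [-20, 0, 0, 0, 0, 0],
    [0, 0, -30, 0, 0, 0],
    [0, 0, -40, 0, 0, 0],
    [0, 0, -40, 0, 0, 0]
  ]
}}

```text
clock: 22.8
eef_pos: [0.6165, -0.1686, 0.1404]
eef_rot: [-0.001, 0.655, 0.756, -0.0]
ft_force: [0.5, -0.3, 0.7]
gripper_width: 0.0659
grasp_force: 0.0
```

Request:
{"method": "play_rows", "body": {
  "moves": [
    [0, 0, -40, 0, 0, 0],
    [-30, 0, -30, 0, 0, 0],
    [-30, 0, 0, 0, 0, 0],
    [-30, 0, 0, 0, 0, 0],
    [-30, 0, 0, 0, 0, 0],
    [0, 0, 0, 0, 0, 0],
    [0, 0, 0, 0, 0, 0]
  ]
}}

```text
clock: 23.5
eef_pos: [0.6336, -0.2875, 0.2094]
eef_rot: [-0.0, 0.655, 0.755, -0.0]
ft_force: [-0.2, 0.7, 0.4]
gripper_width: 0.0659
grasp_force: 0.0
```

```bash
python3 - <<'E'
from m import *
rep()
for v in (("top",),("side",)): c=fit("computer",LYING,[.59,.007,1.71],v); print(dk(c),c[2]-Y)
a=save("side","g.png");b=save("top","h.png")
cv2.imwrite("pics/gh.png",np.vstack([a["frame"][100:380,160:500],b["frame"][80:300,180:520]])[:,:,::-1])
E
```

```text
side computer_center [-1.318e+02  1.000e-01] 0.041 0.96
side computer_top [-36.    4.5] 0.04 0.75
side computer [-236.2    1. ] 0.041 0.84
top computer [-229.9    0.9] 0.039 0.89
tcp [-4.275e+02 -2.000e-01] 0.20970855324450383 yaw 1.714882741259765 f -0.694145856495078
top computer 0.59 3718
computer ('top',) [0.5937 0.0069 1.7163] 0.025
[-132.    -1.1] 0.0042539880020371346
side computer 0.6 3647
computer ('side',) [0.5904 0.0076 1.6997] 0.196
[-130.9    2.1] -0.012316840277777796
```

View pics/gh.png

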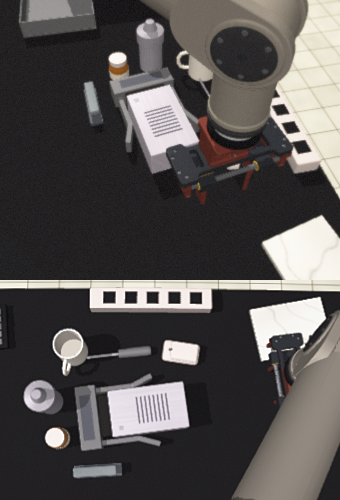

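The computer lies square between the rails with its top end at the stop plate (top crop 108,412). The bystanders haven't moved and the gripper is clear.

```bash
python3 -c "
from cell import *
print(job_done())"
```

```text
the job is handed in; nothing more can be done
None
```

I tipped the computer over, slid it between the rails to the stop plate, pressed it there at about 15 N for just over a second, released it and handed the job in; the cameras showed it square and the other things unmoved, but no verdict came back.

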